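Find the marble case with the stiff hinge

TASK

Try the hinge of each of the two steel marble cases, first the one on the robot's left, then the one on its right: lift the lid by its brass pull to about 45 degrees and let go. A good lid drops shut by itself; the stiff one stays up. Leave the stiff lid standing open and reject that case by standing the footed wooden marker peg upright in the middle of the round cork pad in front of it.

Things in the scene. Friction and masses are not known exactly. Their poses are not given: they have to be found in the camera images.
- lid_a (a joint): Lid hinge of case_a, rad: 0 shut, grows as the lid's front rises, stop at 1.15. Lid: steel plate 92 x 74 x 5 mm, 70 g. A free hinge lets it fall shut within a second from any angle; a stiff one (about 2 N at the pull to lift) stays where it is left. One of the two cases is stiff; they look alike and either may stand on the left.
- lid_b (a joint): Lid hinge of case_b, rad: 0 shut, grows as the lid's front rises, stop at 1.15. Lid: steel plate 92 x 74 x 5 mm, 70 g. A free hinge lets it fall shut within a second from any angle; a stiff one (about 2 N at the pull to lift) stays where it is left. One of the two cases is stiff; they look alike and either may stand on the left.
- pull_a (a point): Middle of case_a's brass T-pull: a bar 14 mm thick, 18 mm long, parallel to the hinge, its axis 24 mm above the lid, 70 mm above the work surface when shut. Pinch its two end faces from above. From above it lies 79 mm from the cork pad's middle; the hinge axis is 73 mm farther along that line and 29 mm below the bar's axis (lid shut). Axes, lid shut: x from pad to hinge, y along the hinge, z up.
- pull_b (a point): Middle of case_b's brass T-pull: a bar 14 mm thick, 18 mm long, parallel to the hinge, its axis 24 mm above the lid, 70 mm above the work surface when shut. Pinch its two end faces from above. From above it lies 79 mm from the cork pad's middle; the hinge axis is 73 mm farther along that line and 29 mm below the bar's axis (lid shut). Axes, lid shut: x from pad to hinge, y along the hinge, z up.
- pad_a (a point): Middle of the top of the round cork pad (60 mm across) in front of case_a, on the robot's side, 8 mm above the work surface. It and the case, a dark steel box 90 x 70 x 35 mm, are fixed on a plywood base 200 x 100 x 6 mm. x points to the hinge, y along the hinge, z up.
- pad_b (a point): Middle of the top of the round cork pad (60 mm across) in front of case_b, on the robot's side, 8 mm above the work surface. It and the case, a dark steel box 90 x 70 x 35 mm, are fixed on a plywood base 200 x 100 x 6 mm. x points to the hinge, y along the hinge, z up.
- marker_center (a point): Centre, half-way up, of the reject marker: a loose pale wooden peg 60 mm tall, stem 22 mm in diameter, on a foot 36 mm in diameter and 8 mm high, about 60 g, standing upright between the two cases; z is its own axis. The nearby plain dowel without a foot (28 mm across, 45 mm tall) is not the marker.

How it is judged:
On the way, in this order (a step that is already met when the one before it is completed fails the run):
1. the lid of the case on the robot's left is lifted past 0.55 rad (((world y of pad_a above 0 m and value of joint lid_a above 0.55 rad) or (world y of pad_b above 0 m and value of joint lid_b above 0.55 rad))), for 0.1 s.
2. the lid of the case on the robot's right is lifted past 0.55 rad (((world y of pad_a below 0 m and value of joint lid_a above 0.55 rad) or (world y of pad_b below 0 m and value of joint lid_b above 0.55 rad))), for 0.1 s.
3. the marker stands on the cork pad of a case (((horizontal distance between marker_center and pad_a below 0.02 m and height (world z) of marker_center below 0.047 m and angle between marker_center's own z axis and vertical below 0.17 rad) or (horizontal distance between marker_center and pad_b below 0.02 m and height (world z) of marker_center below 0.047 m and angle between marker_center's own z axis and vertical below 0.17 rad))), for 0.2 s.
At the end, for the whole second after the job is handed in: One lid stands open by itself (over 0.4 rad), the other has dropped shut (under 0.08 rad), and the marker stands upright (within about 10 degrees) on the cork pad before the open case, within 20 mm of the pad's middle, its centre under 47 mm high (it stands at 38) (((value of joint lid_a above 0.4 rad and value of joint lid_b below 0.08 rad and (horizontal distance between marker_center and pad_a below 0.02 m and height (world z) of marker_center below 0.047 m and angle between marker_center's own z axis and vertical below 0.17 rad)) or (value of joint lid_b above 0.4 rad and value of joint lid_a below 0.08 rad and (horizontal distance between marker_center and pad_b below 0.02 m and height (world z) of marker_center below 0.047 m and angle between marker_center's own z axis and vertical below 0.17 rad)))); the robot touches nothing.
It also fails if it takes over 61 s, if anything falls off the work surface, if the arm or the gripper's body presses on something with over 40 N, if the wrist force passes 120 N, or if a joint passes its speed limit or range.

ROBOT

A 6-joint arm with a two-finger parallel gripper is mounted at the origin on the work surface. World frame = base frame: x ahead of the robot, y to its left, z up, the work surface at z = 0. Lengths are in m, angles in rad, forces in N, time in s.
With the tool pointing down it reaches from about 0.35 to 0.85 m from the base axis. Payload 8.1 kg.
Tool frame: the origin (TCP) lies at the very end of the fingers, on their centre line; the grasp point (between the pads) lies 19 mm behind it (robot.pinch_z is the z of the grasp point in the tool frame, in m); z points along the fingers, y is the direction in which the jaws open and shut (so a half turn about z gives the same grasp; the last joint's range is limited). The gripper opens to 93 mm and grips with 3 to 60 N. Pads are 15 mm wide; open, the fingers measure 128 mm over their backs; the gripper's body (75 mm by 188 mm) begins 65 mm behind the grasp point.
Start: joints at [-1.388, 0.13, 1.488, -0, 1.523, -0.085], TCP at [0.159, -0.579, 0.219] pointing down, gripper open.
Joint ranges: [-2.96, 2.96], [-0.89, 2.26], [0.02, 2.5], [-1.34, 4.48], [0, 2.73], [-2.66, 2.66]. Speed limits (rad/s): [2.39, 2.39, 2.79, 3.14, 3.14, 3.14].

INTERFACE

Orientations are given as a rotation vector (axis times angle).
In Python, from plant import robot gives the robot as it stands.
- The arm moves only by the tool drive_tool, never from a script. Its argument "steps" is a list of rows, each an object of numbers: "jaw": the opening, from 0 (shut) to 1 (fully open); "tx", "ty", "tz": the shift along the tool's x, y, z scaled (see below); "turn": the turn about the tool's z scaled (see below). A call has 1 to 12 rows; each row is the pose to reach, as a shift and turn from the pose commanded when the call began, along the tool's axes at that moment, turning the shorter way round; what a row does not reach only later rows make up. The controller multiplies each number of a shift by 0.3 m and each number of a turn by 180 degrees. A row lasts 1/10 s, in which the tool goes at most 50 mm and 8.59 degrees, less where a joint would pass 70% of its speed; a pose out of reach is approached as far as the arm can. A call with a number of a shift or a turn outside -1 to 1 is refused whole. A call with a gripper value outside its range is refused whole. The fingers move at their own pace and stop on an object; "force" is the grip in N (left out, the last holds). Time passes only in rows, so rows that repeat a pose let the fingers close. It gives the time, the measured TCP pose, the force and the opening at its end, in the units of the state.
- robot.read_state(): the state, without advancing time (a new reading comes with each control period).
- robot.read_camera(name): name is "side" or "top" or "wrist"; returns (picture, depth): 384x512x3 uint8, blue, green, red; 384x512 float32, m along the optical axis (not along the pixel's ray), 0 where there is no reading.
- robot.get_calibration(name): a dict with "fx", "fy", "cx", "cy" (pixels), "eye" and "attitude" of the camera in the world. Camera axes: x right, y down, z forward; pixel columns grow to the right and rows downward; lengths in m; the calibration is good to about 2 mm. A picture is of the moment at which its call begins: read the wrist's pose just before it. get_calibration takes no time and is no camera call; for the wrist camera it gives the pose at the moment of the call.
- robot.close_job(): hands the job in, once; it reports no verdict.
The state is a dict: "t": time; "q": joint angles; "dq": joint speeds; "joint_torque": joint torques, N m; "tool_pos": TCP position; "orientation": TCP orientation; "force": force on the tool from outside, world axes, zero at the start; "wrist_torque": the same for the moment, N m; "opening": finger opening in m.
Only numpy, scipy, OpenCV 4.12 (cv2) and the standard library are available. Lean on these libraries where they do the work, as an engineer would, in place of code of your own. Each camera call takes 0.05 s, during which the arm holds its last target.

## Working session

There is one attempt and no reset: what is moved stays moved. The work goes in short steps, Python scripts to look and compute and a tool call to move; the robot and the scene stay as the last step left them, time stands still between calls to the robot, and variables do not carry over. Pictures are saved under pics/ and viewed, and the job is handed in when it is done.

Besides the shell and the picture viewer there is one more tool, called after ">>>" as name(argument=value, ...), one argument or row to a line, values as JSON. drive_tool: Moves the arm, as the interface text tells. Its arguments: {"type":"object","properties":{"steps":{"type":"array"},"force":{"type":"number"}},"required":["steps"]}

```bash
mkdir -p pics; ls; python3 - <<'E'
from plant import robot
import cv2, numpy as np
print(robot.read_state()); print(robot.pinch_z)
for n in ("top","side"):
    p,d=robot.read_camera(n); cv2.imwrite(f"pics/{n}0.png",p); np.save(f"{n}0.npy",d); print(n,robot.get_calibration(n))
E
```

```text
pics
{'t': 0.0, 'q': array([-1.38837716e+00,  1.31179332e-01,  1.48927955e+00,  1.61675265e-06,
        1.52298886e+00, -8.54210828e-02]), 'dq': array([ 0.00165804,  0.00087208, -0.00044044,  0.00011537, -0.00019432,
       -0.00070463]), 'joint_torque': array([ 1.65725309e-03, -5.59845471e+01, -4.91753304e+01,  7.67174712e-02,
        3.56603146e-02, -1.69157706e-04]), 'tool_pos': array([ 0.15869569, -0.57804125,  0.21757645]), 'orientation': array([-3.11162676e+00, -4.19218491e-01,  1.38653192e-04]), 'force': array([-0.39447449, -0.30413811,  0.4327706 ]), 'wrist_torque': array([ 0.04967204, -0.04808015, -0.03157906]), 'opening': 0.09280232369947271}
-0.0188
top {'fx': 354.70806837238416, 'fy': 354.70806837238416, 'cx': 251.00951207468847, 'cy': 186.139235466136, 'eye': array([0.54126217, 0.01449998, 0.75309507]), 'attitude': array([-2.20940884,  2.20441302, -0.05248529])}
side {'fx': 464.2690692627323, 'fy': 464.2690692627323, 'cx': 259.37034680620775, 'cy': 186.97709971139471, 'eye': array([0.38162867, 0.54408322, 0.6071522 ]), 'attitude': array([-0.49725977,  2.68354098, -1.22241038])}
```

View pics/top0.png

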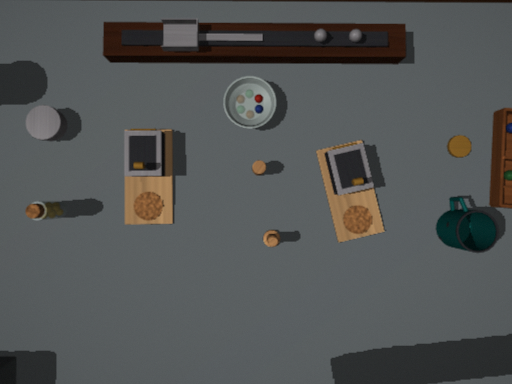

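View pics/side0.png

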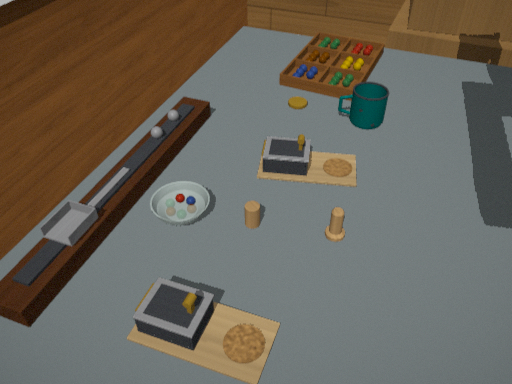

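The top view has the left case at about (148,175) with its pad at (148,206), and the right, turned case at (350,185) with its pad at (357,219). The footed marker is at (272,239) and the plain dowel at (259,168). Next I measure them.

```bash
cat > h.py <<'E'
import cv2, numpy as np
from scipy.spatial.transform import Rotation as R
def ray(c,px,z):
    d=R.from_rotvec(c["attitude"]).apply([(px[0]-c["cx"])/c["fx"],(px[1]-c["cy"])/c["fy"],1.])
    e=np.array(c["eye"]); return e+d*(z-e[2])/d[2]
def proj(c,p):
    v=R.from_rotvec(c["attitude"]).inv().apply(np.array(p)-c["eye"]); return np.array([c["cx"]+c["fx"]*v[0]/v[2],c["cy"]+c["fy"]*v[1]/v[2]])
E
python3 - <<'E'
import cv2, numpy as np
a=cv2.imread('pics/top0.png'); 
A=[cv2.resize(a[y:y+110,x:x+90],None,fx=4,fy=4,interpolation=cv2.INTER_CUBIC) for x,y in((105,120),(310,135))]
cv2.imwrite('pics/z1.png',np.hstack(A))
b=cv2.imread('pics/side0.png')
cv2.imwrite('pics/z2.png',cv2.resize(b[120:384,120:380],None,fx=2.25,fy=2.25,interpolation=cv2.INTER_CUBIC))
h=cv2.cvtColor(a,cv2.COLOR_BGR2HSV)
for p in [(148,206),(357,219),(138,166),(357,182),(160,215),(150,187),(272,239),(259,168),(144,150)]: print(p,h[p[1],p[0]])
E
```

```text
(148, 206) [ 14 156 124]
(357, 219) [ 14 156 113]
(138, 166) [ 18 180 129]
(357, 182) [ 19 183 128]
(160, 215) [ 16 118 156]
(150, 187) [ 16 118 164]
(272, 239) [ 15 134 152]
(259, 168) [ 14 134 147]
(144, 150) [130  20  39]
```

View pics/z1.png

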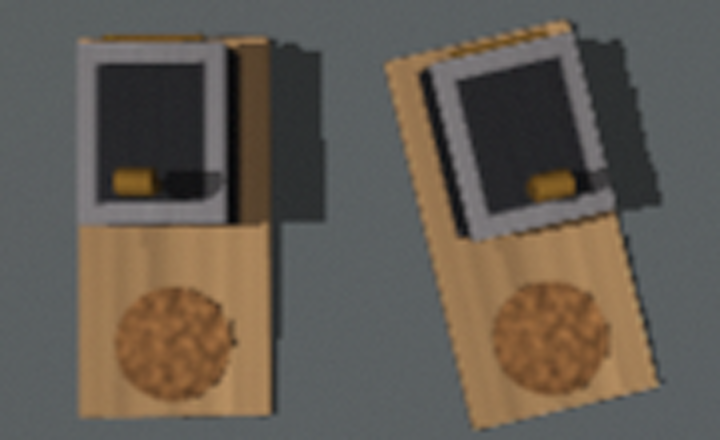

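View pics/z2.png

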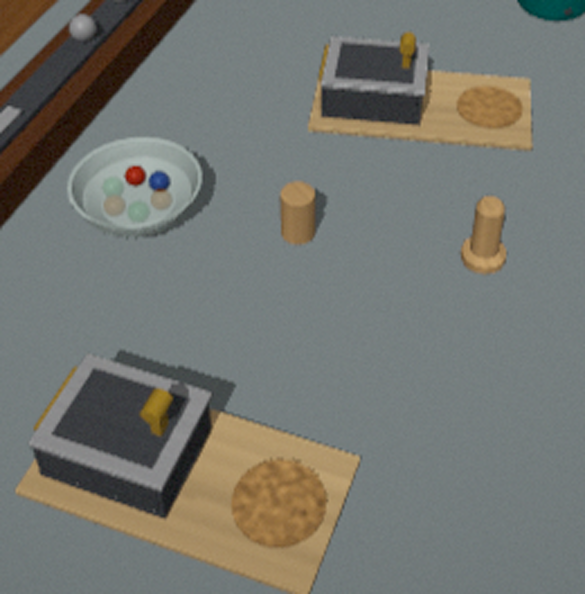

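The zooms show both brass pulls clear of the lids, with the bar parallel to the hinge, and the marker upright with its foot down. I measure from masks in both views.

```bash
cat > m.py <<'E'
from plant import robot
from h import *
def seg(n,box,lo,hi,k=3):
    a=cv2.imread(f'pics/{n}0.png'); x0,y0,x1,y1=box
    h=cv2.cvtColor(cv2.GaussianBlur(a,(3,3),0) if k else a,cv2.COLOR_BGR2HSV)[y0:y1,x0:x1]
    m=cv2.inRange(h,lo,hi)
    if k>3: m=cv2.morphologyEx(m,cv2.MORPH_CLOSE,np.ones((5,5))); 
    cs,_=cv2.findContours(m,0,1)
    c=max(cs,key=cv2.contourArea)+np.array([x0,y0]); return c
def cen(c):
    M=cv2.moments(c); return np.array([M['m10']/M['m00'],M['m01']/M['m00']])
ct,cs=robot.get_calibration('top'),robot.get_calibration('side')
for nm,box,sbox in(("L",(110,178,190,222),(215,318,275,370)),("R",(325,200,380,240),(315,150,360,185))):
    for n,c,b in(("top",ct,box),("side",cs,sbox)):
        k=seg(n,b,(8,140,60),(15,255,150),5); e=cv2.minEnclosingCircle(k)
        p=cen(cv2.convexHull(k)); print(nm,"pad",n,cv2.contourArea(k),p,ray(c,p,.008))
for nm,box,sbox in(("L",(125,155,160,175),(175,285,200,315)),("R",(340,172,372,192),(290,130,310,155))):
    for n,c,b in(("top",ct,box),("side",cs,sbox)):
        k=seg(n,b,(15,150,60),(25,255,255),0); p=cen(k); print(nm,"pull",n,cv2.boundingRect(k),p,ray(c,p,.075 if n=="top" else .07))
# marker
for n,c,b in(("top",ct,(255,225,290,255)),("side",cs,(315,195,355,245))):
    k=seg(n,b,(8,80,60),(25,255,255),0); print("marker",n,cv2.boundingRect(k),cv2.minAreaRect(k),cen(k),ray(c,cen(k),.03))
# base plywood
for nm,box in(("L",(110,120,190,235)),("R",(305,130,395,250))):
    k=seg("top",box,(8,60,60),(25,255,255),5); r=cv2.minAreaRect(k); bx=cv2.boxPoints(r); print(nm,"base",r,[ray(ct,q,.006)[:2].round(3) for q in bx])
E
python3 m.py
```

```text
L pad top 594.0 [147.84343843 205.90353005] [0.52769294 0.22314298 0.008     ]Traceback (most recent call last):
  File "m.py", line 15, in <module>
    k=seg(n,b,(8,140,60),(15,255,150),5); e=cv2.minEnclosingCircle(k)
  File "m.py", line 9, in seg
    c=max(cs,key=cv2.contourArea)+np.array([x0,y0]); return c
      ~~~^^^^^^^^^^^^^^^^^^^^^^^^
ValueError: max() iterable argument is empty
```

```bash
python3 - <<'E'
import cv2
h=cv2.cvtColor(cv2.imread('pics/side0.png'),cv2.COLOR_BGR2HSV)
for p in [(244,343),(240,335),(215,340),(262,352),(338,168),(360,175),(188,302),(301,143),(337,220)]: print(p,h[p[1],p[0]])
E
sed -i 's/(8,140,60),(15,255,150),5)/(8,140,60) if n=="top" else (8,150,60),(15,255,150) if n=="top" else (17,255,200),5)/' m.py; python3 m.py
```

```text
(244, 343) [ 16 146 143]
(240, 335) [ 17 146 140]
(215, 340) [ 19  96 160]
(262, 352) [ 17 127 129]
(338, 168) [ 17 138 163]
(360, 175) [ 95  22 130]
(188, 302) [ 22 202 150]
(301, 143) [ 22 200 126]
(337, 220) [ 18 121 147]
L pad top 594.0 [147.84343843 205.90353005] [0.52769294 0.22314298 0.008     ]Traceback (most recent call last):
  File "m.py", line 16, in <module>
    p=cen(cv2.convexHull(k)); print(nm,"pad",n,cv2.contourArea(k),p,ray(c,p,.008))
  File "m.py", line 11, in cen
    M=cv2.moments(c); return np.array([M['m10']/M['m00'],M['m01']/M['m00']])
                                       ~~~~~~~~^~~~~~~~~
ZeroDivisionError: float division by zero
```

```bash
sed -i 's/(8,150,60),(15,255,150) if n=="top" else (17,255,200),5)/(8,118,60),(15,255,150) if n=="top" else (20,255,220),5)/' m.py; python3 m.py
```

```text
L pad top 594.0 [147.84343843 205.90353005] [0.52769294 0.22314298 0.008     ]
L pad side 1266.0 [243.41763491 343.360315  ] [0.52845513 0.22445077 0.008     ]
R pad top 568.0 [357.20926244 219.19125214] [ 0.50065604 -0.21585494  0.008     ]
R pad side 403.5 [337.16828873 167.10218978] [ 0.500571   -0.21509288  0.008     ]
L pull top (133, 162, 10, 7) [137.89455782 164.97959184] [0.60699805 0.22437133 0.075     ]
L pull side (182, 293, 15, 20) [189.38344227 301.91721133] [0.60637739 0.22635718 0.07      ]
R pull top (352, 178, 12, 7) [357.46226415 180.90566038] [ 0.57760273 -0.19631151  0.075     ]
R pull side (298, 135, 6, 15) [300.51818182 141.27272727] [ 0.57604429 -0.19097008  0.07      ]
marker top (263, 230, 17, 17) ((271.0, 238.0), (16.0, 16.0), 90.0) [271.13528932 237.99674002] [ 0.46351511 -0.03346175  0.03      ]
marker side (325, 207, 20, 35) ((334.5, 224.0), (34.0, 19.0), 90.0) [335.48312476 225.44141069] [ 0.46008386 -0.0278995   0.03      ]
L base ((148.0, 176.5), (95.0, 48.0), 90.0) [array([0.69 , 0.276]), array([0.69 , 0.175]), array([0.49 , 0.173]), array([0.49 , 0.273])]
R base ((349.6764831542969, 190.70590209960938), (95.31649017333984, 48.02205276489258), 75.96376037597656) [array([ 0.646, -0.128]), array([ 0.671, -0.227]), array([ 0.476, -0.274]), array([ 0.451, -0.175])]
```

```bash
cat >> h.py <<'E'
def go(target,yaw=None):
    """shift/turn from measured pose to TCP target, tool y along world yaw+90deg (mod 180)"""
    from plant import robot
    s=robot.read_state(); Rm=R.from_rotvec(s["orientation"])
    d=Rm.inv().apply(np.array(target)-s["tool_pos"])/0.3
    y=Rm.apply([0,1,0]); cur=np.arctan2(y[1],y[0])
    t=0
    if yaw is not None:
        e=(np.radians(yaw)+np.pi/2-cur+np.pi/2)%np.pi-np.pi/2
        t=-e/np.pi
    print("t",round(s["t"],2),"pos",s["tool_pos"].round(4),"tooly",np.degrees(cur).round(2),"z",Rm.apply([0,0,1]).round(3),"q",s["q"].round(2),"op",round(s["opening"],4),"F",s["force"].round(1))
    print("tx ty tz",d.round(4),"turn",round(t,4))
E
python3 - <<'E'
from h import *
from plant import robot
ct=robot.get_calibration('top');cs=robot.get_calibration('side')
print(ray(cs,(335.1,232),.006),ray(ct,(271.1,238),.02))
go((0.607,0.2245,0.20),0.9)
E
```

```text
[ 0.46004924 -0.03560296  0.006     ] [ 0.46243315 -0.03405236  0.02      ]
t 0.1 pos [ 0.1587 -0.5781  0.2177] tooly -74.66 z [-0.     0.002 -1.   ] q [-1.39  0.13  1.49 -0.    1.52 -0.09] op 0.0931 F [ 0.2 -0.1  1. ]
tx ty tz [ 2.149  -2.1845  0.0628] turn 0.0802
```

>>> drive_tool(
  steps=[
    {"tx": 0.98, "ty": -1.0, "tz": 0.05, "jaw": 0.6},
    {"tx": 0.98, "ty": -1.0, "tz": 0.05, "jaw": 0.6},
    {"tx": 0.98, "ty": -1.0, "tz": 0.05, "jaw": 0.6},
    {"tx": 0.98, "ty": -1.0, "tz": 0.05, "jaw": 0.6},
    {"tx": 0.98, "ty": -1.0, "tz": 0.05, "jaw": 0.6},
    {"tx": 0.98, "ty": -1.0, "tz": 0.05, "jaw": 0.6},
    {"tx": 0.98, "ty": -1.0, "tz": 0.05, "jaw": 0.6},
    {"tx": 0.98, "ty": -1.0, "tz": 0.05, "jaw": 0.6},
    {"tx": 0.98, "ty": -1.0, "tz": 0.05, "jaw": 0.6},
    {"tx": 0.98, "ty": -1.0, "tz": 0.05, "jaw": 0.6},
  ],
  force=20,
)

```text
schema error: expected keys jaw, tx, ty, tz, turn
```

>>> drive_tool(
  steps=[
    {"tx": 1.0, "ty": -1.0, "jaw": 0.6},
    {"tx": 1.0, "ty": -1.0, "jaw": 0.6},
    {"tx": 1.0, "ty": -1.0, "jaw": 0.6},
    {"tx": 1.0, "ty": -1.0, "jaw": 0.6},
    {"tx": 1.0, "ty": -1.0, "jaw": 0.6},
    {"tx": 1.0, "ty": -1.0, "jaw": 0.6},
    {"tx": 1.0, "ty": -1.0, "jaw": 0.6},
    {"tx": 1.0, "ty": -1.0, "jaw": 0.6},
    {"tx": 1.0, "ty": -1.0, "jaw": 0.6},
    {"tx": 1.0, "ty": -1.0, "jaw": 0.6},
  ],
)

```text
schema error: expected keys jaw, tx, ty, tz, turn
```

```bash
python3 -c "
from h import *
go((0.607,0.2245,0.20),0.9)"
```

```text
t 0.1 pos [ 0.1587 -0.5781  0.2177] tooly -74.66 z [-0.     0.002 -1.   ] q [-1.39  0.13  1.49 -0.    1.52 -0.09] op 0.0931 F [ 0.2 -0.1  1. ]
tx ty tz [ 2.149  -2.1845  0.0628] turn 0.0802
```

>>> drive_tool(
  steps=[
    {"tx": 0.98, "ty": -1.0, "tz": 0.05, "turn": 0, "jaw": 0.6},
    {"tx": 0.98, "ty": -1.0, "tz": 0.05, "turn": 0, "jaw": 0.6},
    {"tx": 0.98, "ty": -1.0, "tz": 0.05, "turn": 0, "jaw": 0.6},
    {"tx": 0.98, "ty": -1.0, "tz": 0.05, "turn": 0, "jaw": 0.6},
    {"tx": 0.98, "ty": -1.0, "tz": 0.05, "turn": 0, "jaw": 0.6},
    {"tx": 0.98, "ty": -1.0, "tz": 0.05, "turn": 0, "jaw": 0.6},
    {"tx": 0.98, "ty": -1.0, "tz": 0.05, "turn": 0, "jaw": 0.6},
    {"tx": 0.98, "ty": -1.0, "tz": 0.05, "turn": 0, "jaw": 0.6},
    {"tx": 0.98, "ty": -1.0, "tz": 0.05, "turn": 0, "jaw": 0.6},
    {"tx": 0.98, "ty": -1.0, "tz": 0.05, "turn": 0, "jaw": 0.6},
  ],
  force=20,
)

```text
t: 1.1
tool_pos: [0.3638, -0.2091, 0.2032]
orientation: [-3.112, -0.426, -0.0]
force: [-0.4, -0.6, 0.1]
opening: 0.0559
```

>>> drive_tool(
  steps=[
    {"tx": 1.0, "ty": -1.0, "tz": 0, "turn": 0, "jaw": 0.6},
    {"tx": 1.0, "ty": -1.0, "tz": 0, "turn": 0, "jaw": 0.6},
    {"tx": 1.0, "ty": -1.0, "tz": 0, "turn": 0, "jaw": 0.6},
    {"tx": 1.0, "ty": -1.0, "tz": 0, "turn": 0, "jaw": 0.6},
    {"tx": 1.0, "ty": -1.0, "tz": 0, "turn": 0, "jaw": 0.6},
    {"tx": 1.0, "ty": -1.0, "tz": 0, "turn": 0, "jaw": 0.6},
    {"tx": 1.0, "ty": -1.0, "tz": 0, "turn": 0, "jaw": 0.6},
    {"tx": 1.0, "ty": -1.0, "tz": 0, "turn": 0, "jaw": 0.6},
    {"tx": 1.0, "ty": -1.0, "tz": 0, "turn": 0, "jaw": 0.6},
    {"tx": 1.0, "ty": -1.0, "tz": 0, "turn": 0, "jaw": 0.6},
  ],
)

```text
t: 2.1
tool_pos: [0.5738, 0.1586, 0.2025]
orientation: [-3.113, -0.423, 0.002]
force: [-0.1, 0.4, 0.3]
opening: 0.0555
```

```bash
python3 -c "
from h import *
go((0.607,0.2245,0.20),0.9)"
```

```text
t 2.1 pos [0.5738 0.1586 0.2025] tooly -74.52 z [-0.001  0.    -1.   ] q [0.18 0.13 1.52 0.   1.49 1.48] op 0.0555 F [-0.1  0.4  0.3]
tx ty tz [ 0.1653 -0.1822  0.0084] turn 0.081
```

>>> drive_tool(
  steps=[
    {"tx": 0.165, "ty": -0.182, "tz": 0.2, "turn": 0.04, "jaw": 0.6},
    {"tx": 0.165, "ty": -0.182, "tz": 0.2, "turn": 0.081, "jaw": 0.6},
    {"tx": 0.165, "ty": -0.182, "tz": 0.2, "turn": 0.081, "jaw": 0.6},
    {"tx": 0.165, "ty": -0.182, "tz": 0.2, "turn": 0.081, "jaw": 0.6},
    {"tx": 0.165, "ty": -0.182, "tz": 0.2, "turn": 0.081, "jaw": 0.6},
  ],
)

```text
t: 2.6
tool_pos: [0.6069, 0.2212, 0.145]
orientation: [3.141, 0.021, 0.002]
force: [0.0, -0.8, 0.6]
opening: 0.056
```

```bash
python3 -c "
from h import *
go((0.607,0.2245,0.052),0.9)
from plant import robot
c=robot.get_calibration('wrist'); p,d=robot.read_camera('wrist'); cv2.imwrite('pics/w1.png',p)
print(c,proj(c,(0.607,0.2245,0.07)))"
```

```text
t 2.6 pos [0.6069 0.2212 0.145 ] tooly -89.23 z [ 0.002 -0.    -1.   ] q [ 0.27  0.29  1.44 -0.    1.41  1.83] op 0.056 F [ 0.  -0.8  0.6]
tx ty tz [ 1.000e-04 -1.120e-02  3.099e-01] turn -0.0007
{'fx': 328.0920313961401, 'fy': 328.0920313961401, 'cx': 258.68033074319015, 'cy': 197.9003482672419, 'eye': array([0.68047126, 0.22354502, 0.31257436]), 'attitude': array([ 2.09155517, -2.06491936, -0.27575506])} [256.02274383 207.05340587]
```

View pics/w1.png

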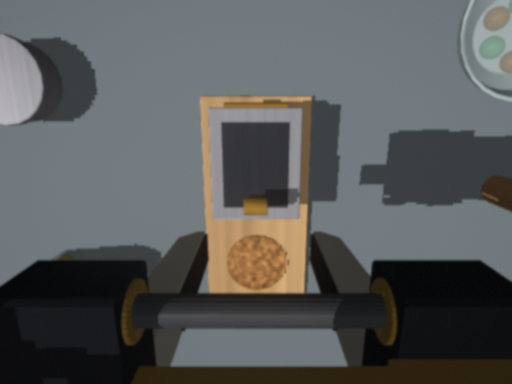

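The wrist view shows the pull at (256,206) against a predicted (256,207), so the estimate holds. Descending and gripping.

>>> drive_tool(
  steps=[
    {"tx": 0, "ty": -0.011, "tz": 0.1, "turn": 0, "jaw": 0.6},
    {"tx": 0, "ty": -0.011, "tz": 0.2, "turn": 0, "jaw": 0.6},
    {"tx": 0, "ty": -0.011, "tz": 0.28, "turn": 0, "jaw": 0.6},
    {"tx": 0, "ty": -0.011, "tz": 0.307, "turn": 0, "jaw": 0.6},
    {"tx": 0, "ty": -0.011, "tz": 0.307, "turn": 0, "jaw": 0.6},
    {"tx": 0, "ty": -0.011, "tz": 0.307, "turn": 0, "jaw": 0.6},
    {"tx": 0, "ty": -0.011, "tz": 0.307, "turn": 0, "jaw": 0.0},
    {"tx": 0, "ty": -0.011, "tz": 0.307, "turn": 0, "jaw": 0.0},
    {"tx": 0, "ty": -0.011, "tz": 0.307, "turn": 0, "jaw": 0.0},
    {"tx": 0, "ty": -0.011, "tz": 0.307, "turn": 0, "jaw": 0.0},
    {"tx": 0, "ty": -0.011, "tz": 0.307, "turn": 0, "jaw": 0.0},
  ],
  force=20,
)

```text
t: 3.75
tool_pos: [0.6061, 0.2256, 0.0516]
orientation: [3.14, 0.021, -0.0]
force: [-0.2, -17.6, 4.1]
opening: 0.0205
```

```bash
python3 - <<'E'
from h import *
go((0.607,0.2245,0.052),0.9)
s=__import__('plant').robot.read_state();Rm=R.from_rotvec(s["orientation"])
for th in np.arange(.1,.9,.1):
    dx=-73*np.cos(th)+29*np.sin(th)+73; dz=73*np.sin(th)+29*np.cos(th)-29
    for ps in (.9,13.8):
        pass
    p=np.radians(.9); print(round(th,2),(Rm.inv().apply([dx*np.cos(p),dx*np.sin(p),dz])/300).round(3), dx.round(1),dz.round(1))
E
```

```text
t 3.75 pos [0.6061 0.2256 0.0516] tooly -89.23 z [-0.    -0.001 -1.   ] q [ 0.28  0.38  1.5  -0.    1.25  1.84] op 0.0205 F [ -0.2 -17.6   4.1]
tx ty tz [ 0.003   0.0038 -0.0014] turn -0.0007
0.1 [ 0.011  0.    -0.024] 3.3 7.1
0.2 [ 0.024  0.    -0.046] 7.2 13.9
0.3 [ 0.039 -0.    -0.068] 11.8 20.3
0.4 [ 0.057 -0.    -0.087] 17.1 26.1
0.5 [ 0.076 -0.    -0.105] 22.8 31.4
0.6 [ 0.097 -0.    -0.121] 29.1 36.2
0.7 [ 0.119 -0.    -0.134] 35.8 40.2
0.8 [ 0.143 -0.    -0.145] 42.9 43.6
```

>>> drive_tool(
  steps=[
    {"tx": 0, "ty": 0.005, "tz": 0, "turn": 0, "jaw": 0},
    {"tx": 0, "ty": 0.005, "tz": 0, "turn": 0, "jaw": 0},
    {"tx": 0, "ty": 0.005, "tz": 0, "turn": 0, "jaw": 0},
  ],
)

```text
t: 4.05
tool_pos: [0.6062, 0.224, 0.0516]
orientation: [3.14, 0.021, -0.0]
force: [-1.8, -5.8, 2.0]
opening: 0.0178
```

>>> drive_tool(
  steps=[
    {"tx": 0.011, "ty": 0.001, "tz": -0.024, "turn": 0, "jaw": 0},
    {"tx": 0.024, "ty": 0.001, "tz": -0.046, "turn": 0, "jaw": 0},
    {"tx": 0.039, "ty": 0.001, "tz": -0.068, "turn": 0, "jaw": 0},
    {"tx": 0.057, "ty": 0.001, "tz": -0.087, "turn": 0, "jaw": 0},
    {"tx": 0.076, "ty": 0.001, "tz": -0.105, "turn": 0, "jaw": 0},
    {"tx": 0.097, "ty": 0.001, "tz": -0.121, "turn": 0, "jaw": 0},
    {"tx": 0.119, "ty": 0.001, "tz": -0.134, "turn": 0, "jaw": 0},
    {"tx": 0.14, "ty": 0.001, "tz": -0.144, "turn": 0, "jaw": 0},
    {"tx": 0.14, "ty": 0.001, "tz": -0.144, "turn": 0, "jaw": 0},
    {"tx": 0.14, "ty": 0.001, "tz": -0.144, "turn": 0, "jaw": 0},
    {"tx": 0.14, "ty": 0.001, "tz": -0.144, "turn": 0, "jaw": 0},
  ],
)

```text
t: 5.15
tool_pos: [0.649, 0.2246, 0.0956]
orientation: [3.141, 0.021, 0.002]
force: [1.1, -5.2, -1.2]
opening: 0.0179
```

```bash
python3 - <<'E'
from h import *
from plant import robot
go((0.607,0.2245,0.052),0.9)
p,d=robot.read_camera('side'); cv2.imwrite('pics/s2.png',p)
E
```

```text
t 5.15 pos [0.649  0.2246 0.0956] tooly -89.25 z [ 0.001 -0.    -1.   ] q [ 0.26  0.44  1.35 -0.    1.35  1.82] op 0.0179 F [ 1.1 -5.2 -1.2]
tx ty tz [-0.1401 -0.0015  0.1452] turn -0.0008
```

View pics/s2.png

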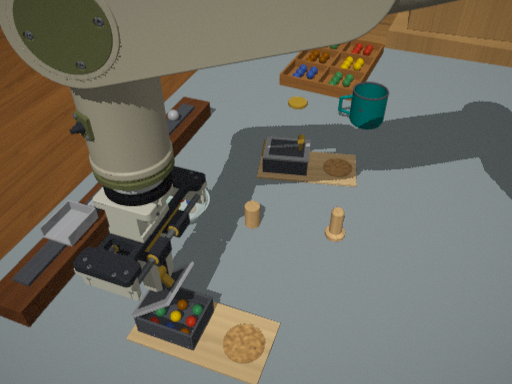

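The left lid is up at about 45° (lid edge at (185,280), marbles visible). Letting go.

>>> drive_tool(
  steps=[
    {"tx": 0, "ty": 0, "tz": 0, "turn": 0, "jaw": 0.5},
    {"tx": 0, "ty": 0, "tz": 0, "turn": 0, "jaw": 0.5},
    {"tx": 0, "ty": 0, "tz": 0, "turn": 0, "jaw": 0.5},
    {"tx": 0, "ty": 0, "tz": 0, "turn": 0, "jaw": 0.5},
    {"tx": 0, "ty": 0, "tz": 0, "turn": 0, "jaw": 0.5},
    {"tx": 0, "ty": 0, "tz": -0.1, "turn": 0, "jaw": 0.5},
    {"tx": 0, "ty": 0, "tz": -0.22, "turn": 0, "jaw": 0.5},
    {"tx": 0, "ty": 0, "tz": -0.38, "turn": 0, "jaw": 0.6},
    {"tx": 0, "ty": 0, "tz": -0.4, "turn": 0, "jaw": 0.6},
    {"tx": 0, "ty": 0, "tz": -0.4, "turn": 0, "jaw": 0.6},
  ],
)

```text
t: 6.2
tool_pos: [0.6497, 0.2255, 0.2182]
orientation: [-3.14, -0.021, -0.009]
force: [0.6, 0.3, 0.0]
opening: 0.0558
```

```bash
python3 - <<'E'
from h import *
from plant import robot
go((0.577,-0.1967,0.2),13.8)
p,d=robot.read_camera('side'); cv2.imwrite('pics/s3.png',p)
E
```

```text
t 6.2 pos [0.6497 0.2255 0.2182] tooly -89.23 z [ 0.006  0.002 -1.   ] q [0.26 0.36 1.22 0.   1.55 1.82] op 0.0558 F [0.6 0.3 0. ]
tx ty tz [-0.2617  1.4042  0.057 ] turn -0.0724
```

View pics/s3.png

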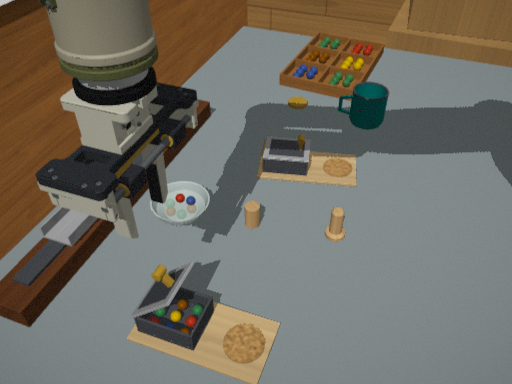

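The left lid stays up at about 45° (edge at (185,280), pull at (160,273)), so it looks like the stiff one. On to the right case.

>>> drive_tool(
  steps=[
    {"tx": -0.18, "ty": 1.0, "tz": 0.05, "turn": 0, "jaw": 0.6},
    {"tx": -0.18, "ty": 1.0, "tz": 0.05, "turn": 0, "jaw": 0.6},
    {"tx": -0.18, "ty": 1.0, "tz": 0.05, "turn": 0, "jaw": 0.6},
    {"tx": -0.18, "ty": 1.0, "tz": 0.05, "turn": 0, "jaw": 0.6},
    {"tx": -0.18, "ty": 1.0, "tz": 0.05, "turn": 0, "jaw": 0.6},
    {"tx": -0.18, "ty": 1.0, "tz": 0.05, "turn": 0, "jaw": 0.6},
    {"tx": -0.18, "ty": 1.0, "tz": 0.05, "turn": 0, "jaw": 0.6},
    {"tx": -0.18, "ty": 1.0, "tz": 0.05, "turn": 0, "jaw": 0.6},
  ],
)

```text
t: 7.05
tool_pos: [0.5966, -0.0769, 0.1973]
orientation: [-3.14, -0.016, 0.006]
force: [0.1, 1.2, 0.4]
opening: 0.0557
```

```bash
python3 - <<'E'
from h import *
go((0.577,-0.1967,0.145),13.8)
E
```

```text
t 7.05 pos [ 0.5966 -0.0769  0.1973] tooly -89.42 z [-0.004  0.001 -1.   ] q [-0.21  0.15  1.51  0.    1.49  1.35] op 0.0557 F [0.1 1.2 0.4]
tx ty tz [-0.0689  0.3989  0.174 ] turn -0.0734
```

>>> drive_tool(
  steps=[
    {"tx": -0.069, "ty": 0.4, "tz": 0.1, "turn": -0.04, "jaw": 0.6},
    {"tx": -0.069, "ty": 0.4, "tz": 0.174, "turn": -0.074, "jaw": 0.6},
    {"tx": -0.069, "ty": 0.4, "tz": 0.174, "turn": -0.074, "jaw": 0.6},
    {"tx": -0.069, "ty": 0.4, "tz": 0.174, "turn": -0.074, "jaw": 0.6},
    {"tx": -0.069, "ty": 0.4, "tz": 0.174, "turn": -0.074, "jaw": 0.6},
    {"tx": -0.069, "ty": 0.4, "tz": 0.174, "turn": -0.074, "jaw": 0.6},
  ],
)

```text
t: 7.65
tool_pos: [0.5799, -0.194, 0.1479]
orientation: [-3.117, -0.388, -0.001]
force: [0.2, -0.0, 0.3]
opening: 0.0557
```

```bash
python3 - <<'E'
from h import *
from plant import robot
go((0.577,-0.1967,0.052),13.8)
c=robot.get_calibration('wrist'); p,d=robot.read_camera('wrist'); 
q=proj(c,(0.577,-0.1967,0.07)); print(q, proj(c,(.577-.02*np.sin(.241),-.1967+.02*np.cos(.241),.07)))
z=cv2.resize(p[80:320,130:390],None,fx=2.4,fy=2.4,interpolation=cv2.INTER_CUBIC); cv2.imwrite('pics/w3.png',z)
h=cv2.cvtColor(p,cv2.COLOR_BGR2HSV); m=cv2.inRange(h,(15,150,60),(25,255,255)); x,y=q.round().astype(int)
mm=np.zeros_like(m); mm[y-20:y+20,x-20:x+20]=m[y-20:y+20,x-20:x+20]
k=max(cv2.findContours(mm,0,1)[0],key=cv2.contourArea); print(cv2.minAreaRect(k),cv2.boundingRect(k)); print(ray(c,cv2.minAreaRect(k)[0],.075))
E
```

```text
t 7.65 pos [ 0.5799 -0.194   0.1479] tooly -75.82 z [ 0.001  0.001 -1.   ] q [-0.41  0.2   1.54  0.    1.4   0.92] op 0.0557 F [ 0.2 -0.   0.3]
tx ty tz [-0.0118  0.0066  0.3195] turn 0.0021
[262.65719077 210.64992522] [237.13916479 210.50096313]
((263.0, 209.0), (16.0, 22.0), 90.0) (252, 201, 23, 17)
[ 0.57986478 -0.19617918  0.075     ]
```

View pics/w3.png

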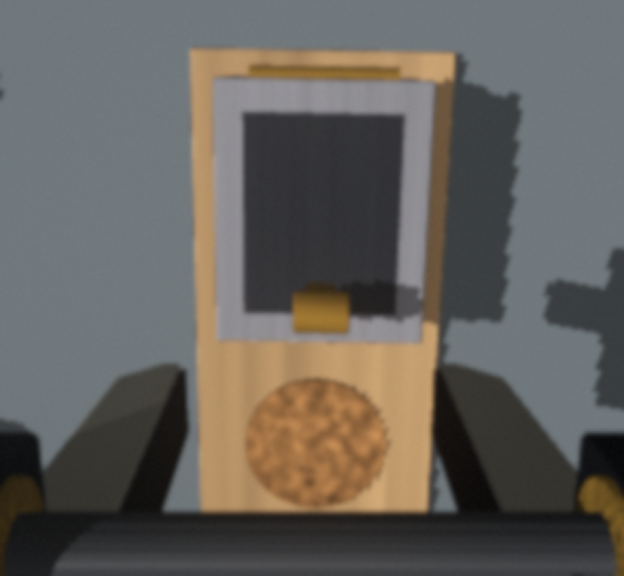

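The pull is at (263,209) in the full wrist picture against a predicted (263,211), and the yaw is aligned. Descending.

>>> drive_tool(
  steps=[
    {"tx": -0.009, "ty": 0.007, "tz": 0.1, "turn": 0, "jaw": 0.6},
    {"tx": -0.009, "ty": 0.007, "tz": 0.2, "turn": 0, "jaw": 0.6},
    {"tx": -0.009, "ty": 0.007, "tz": 0.28, "turn": 0, "jaw": 0.6},
    {"tx": -0.009, "ty": 0.007, "tz": 0.317, "turn": 0, "jaw": 0.5},
    {"tx": -0.009, "ty": 0.007, "tz": 0.317, "turn": 0, "jaw": 0.4},
    {"tx": -0.009, "ty": 0.007, "tz": 0.317, "turn": 0, "jaw": 0.4},
    {"tx": -0.009, "ty": 0.007, "tz": 0.317, "turn": 0, "jaw": 0.0},
    {"tx": -0.009, "ty": 0.007, "tz": 0.317, "turn": 0, "jaw": 0.0},
    {"tx": -0.009, "ty": 0.007, "tz": 0.317, "turn": 0, "jaw": 0.0},
    {"tx": -0.009, "ty": 0.007, "tz": 0.317, "turn": 0, "jaw": 0.0},
    {"tx": -0.009, "ty": 0.007, "tz": 0.317, "turn": 0, "jaw": 0.0},
  ],
  force=15,
)

```text
t: 8.8
tool_pos: [0.5775, -0.1984, 0.0536]
orientation: [-3.118, -0.385, -0.002]
force: [-1.7, 3.2, 7.1]
opening: 0.0179
```

```bash
python3 - <<'E'
from h import *
go((0.577,-0.1967,0.052),13.8)
E
```

```text
t 8.8 pos [ 0.5775 -0.1984  0.0536] tooly -75.92 z [ 0.001  0.    -1.   ] q [-0.42  0.29  1.62  0.    1.23  0.91] op 0.0179 F [-1.7  3.2  7.1]
tx ty tz [-0.0002 -0.0058  0.0053] turn 0.0016
```

>>> drive_tool(
  steps=[
    {"tx": 0.011, "ty": 0, "tz": -0.024, "turn": 0, "jaw": 0},
    {"tx": 0.024, "ty": 0, "tz": -0.046, "turn": 0, "jaw": 0},
    {"tx": 0.039, "ty": 0, "tz": -0.068, "turn": 0, "jaw": 0},
    {"tx": 0.057, "ty": 0, "tz": -0.087, "turn": 0, "jaw": 0},
    {"tx": 0.076, "ty": 0, "tz": -0.105, "turn": 0, "jaw": 0},
    {"tx": 0.097, "ty": 0, "tz": -0.121, "turn": 0, "jaw": 0},
    {"tx": 0.119, "ty": 0, "tz": -0.134, "turn": 0, "jaw": 0},
    {"tx": 0.14, "ty": 0, "tz": -0.144, "turn": 0, "jaw": 0},
    {"tx": 0.14, "ty": 0, "tz": -0.144, "turn": 0, "jaw": 0},
    {"tx": 0.14, "ty": 0, "tz": -0.144, "turn": 0, "jaw": 0},
    {"tx": 0.14, "ty": 0, "tz": -0.144, "turn": 0, "jaw": 0},
  ],
)

```text
t: 9.9
tool_pos: [0.618, -0.1887, 0.0961]
orientation: [3.117, 0.385, 0.001]
force: [-1.0, -0.9, 4.2]
opening: 0.0177
```

```bash
python3 - <<'E'
from h import *
from plant import robot
go((0.577,-0.1967,0.052),13.8)
p,d=robot.read_camera('side'); cv2.imwrite('pics/s4.png',p)
E
```

```text
t 9.9 pos [ 0.618  -0.1887  0.0961] tooly -75.92 z [ 0.001 -0.    -1.   ] q [-0.38  0.34  1.48 -0.    1.33  0.95] op 0.0177 F [-1.  -0.9  4.2]
tx ty tz [-0.1392 -0.0075  0.1468] turn 0.0016
```

View pics/s4.png

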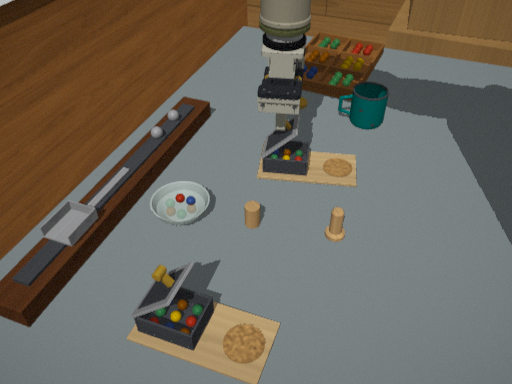

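The right lid is up at about 45° (edge near (282,143)) and the left lid still stands. Releasing.

>>> drive_tool(
  steps=[
    {"tx": 0, "ty": 0, "tz": 0, "turn": 0, "jaw": 0.5},
    {"tx": 0, "ty": 0, "tz": 0, "turn": 0, "jaw": 0.5},
    {"tx": 0, "ty": 0, "tz": 0, "turn": 0, "jaw": 0.5},
    {"tx": 0, "ty": 0, "tz": 0, "turn": 0, "jaw": 0.5},
    {"tx": 0, "ty": 0, "tz": 0, "turn": 0, "jaw": 0.5},
    {"tx": 0, "ty": 0, "tz": 0, "turn": 0, "jaw": 0.5},
    {"tx": 0, "ty": 0, "tz": -0.1, "turn": 0, "jaw": 0.5},
    {"tx": 0, "ty": 0, "tz": -0.22, "turn": 0, "jaw": 0.5},
    {"tx": 0, "ty": 0, "tz": -0.36, "turn": 0, "jaw": 0.6},
    {"tx": 0, "ty": 0, "tz": -0.36, "turn": 0, "jaw": 0.6},
  ],
)

```text
t: 10.95
tool_pos: [0.6211, -0.1898, 0.212]
orientation: [3.112, 0.385, 0.016]
force: [0.5, -0.4, 0.4]
opening: 0.0545
```

```bash
python3 - <<'E'
from h import *
from plant import robot
go((0.461,-0.034,0.2),0)
p,d=robot.read_camera('side'); cv2.imwrite('pics/s5.png',p)
E
```

```text
t 10.95 pos [ 0.6211 -0.1898  0.212 ] tooly -75.91 z [ 0.011 -0.004 -1.   ] q [-0.38  0.25  1.36  0.    1.51  0.95] op 0.0545 F [ 0.5 -0.4  0.4]
tx ty tz [-0.3917 -0.6337  0.0317] turn 0.0783
```

View pics/s5.png

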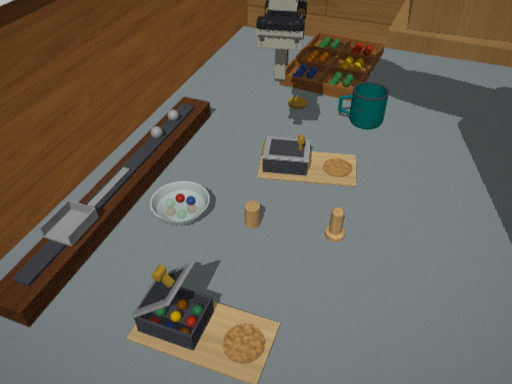

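The right lid dropped shut (287,150) and the left one stays open, so the left case is the stiff one. Next I fetch the marker, now at (336,222) in the side view.

>>> drive_tool(
  steps=[
    {"tx": -0.39, "ty": -0.63, "tz": 0.1, "turn": 0.04, "jaw": 0.6},
    {"tx": -0.39, "ty": -0.63, "tz": 0.1, "turn": 0.078, "jaw": 0.6},
    {"tx": -0.39, "ty": -0.63, "tz": 0.1, "turn": 0.078, "jaw": 0.6},
    {"tx": -0.39, "ty": -0.63, "tz": 0.1, "turn": 0.078, "jaw": 0.6},
    {"tx": -0.39, "ty": -0.63, "tz": 0.1, "turn": 0.078, "jaw": 0.6},
    {"tx": -0.39, "ty": -0.63, "tz": 0.1, "turn": 0.078, "jaw": 0.6},
    {"tx": -0.39, "ty": -0.63, "tz": 0.1, "turn": 0.078, "jaw": 0.6},
    {"tx": -0.39, "ty": -0.63, "tz": 0.1, "turn": 0.078, "jaw": 0.6},
  ],
)

```text
t: 11.8
tool_pos: [0.4588, -0.0342, 0.1736]
orientation: [3.141, 0.001, 0.0]
force: [0.6, -0.7, -0.3]
opening: 0.0557
```

```bash
python3 - <<'E'
from h import *
from plant import robot
go((0.461,-0.034,0.027),0)
c=robot.get_calibration('wrist'); p,d=robot.read_camera('wrist'); cv2.imwrite('pics/w5.png',p)
print(proj(c,(.461,-.034,.06)),proj(c,(.461,-.034,.008)))
np.save('w5.npy',np.r_[c['eye'],c['attitude']])
E
```

```text
t 11.8 pos [ 0.4588 -0.0342  0.1736] tooly -89.98 z [ 0. -0. -1.] q [-0.19 -0.23  1.92 -0.    1.45  1.38] op 0.0557 F [ 0.6 -0.7 -0.3]
tx ty tz [ 0.0073 -0.0008  0.4886] turn 0.0001
[259.90111335 191.98223566] [259.68813726 179.60155373]
```

View pics/w5.png

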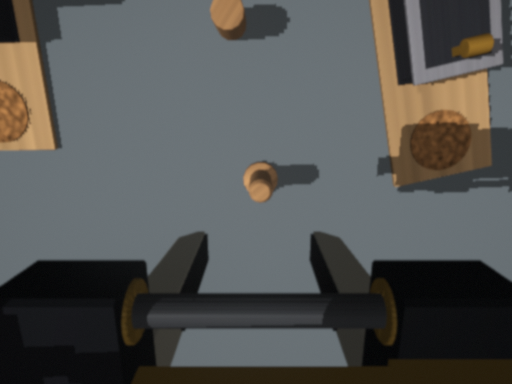

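The marker's stem top is at (261,190) and its foot at (261,178), within about 1–2 px of the prediction. Descending to grasp.

>>> drive_tool(
  steps=[
    {"tx": 0.007, "ty": 0, "tz": 0.15, "turn": 0, "jaw": 0.6},
    {"tx": 0.007, "ty": 0, "tz": 0.28, "turn": 0, "jaw": 0.6},
    {"tx": 0.007, "ty": 0, "tz": 0.4, "turn": 0, "jaw": 0.6},
    {"tx": 0.007, "ty": 0, "tz": 0.489, "turn": 0, "jaw": 0.6},
    {"tx": 0.007, "ty": 0, "tz": 0.489, "turn": 0, "jaw": 0.4},
    {"tx": 0.007, "ty": 0, "tz": 0.489, "turn": 0, "jaw": 0.4},
    {"tx": 0.007, "ty": 0, "tz": 0.489, "turn": 0, "jaw": 0},
    {"tx": 0.007, "ty": 0, "tz": 0.489, "turn": 0, "jaw": 0},
    {"tx": 0.007, "ty": 0, "tz": 0.489, "turn": 0, "jaw": 0},
    {"tx": 0.007, "ty": 0, "tz": 0.489, "turn": 0, "jaw": 0},
    {"tx": 0.007, "ty": 0, "tz": 0.489, "turn": 0, "jaw": 0},
    {"tx": 0.007, "ty": 0, "tz": 0.489, "turn": 0, "jaw": 0},
  ],
  force=15,
)

```text
t: 13.05
tool_pos: [0.4617, -0.0339, 0.0285]
orientation: [3.141, 0.001, 0.005]
force: [-1.2, -0.5, 6.6]
opening: 0.0217
```

>>> drive_tool(
  steps=[
    {"tx": 0, "ty": 0, "tz": -0.1, "turn": 0, "jaw": 0},
    {"tx": 0, "ty": 0, "tz": -0.2, "turn": 0, "jaw": 0},
    {"tx": 0, "ty": 0, "tz": -0.25, "turn": 0, "jaw": 0},
    {"tx": 0, "ty": 0, "tz": -0.25, "turn": 0, "jaw": 0},
  ],
)

```text
t: 13.45
tool_pos: [0.4624, -0.0339, 0.1049]
orientation: [3.141, 0.001, 0.009]
force: [0.6, 0.0, -0.8]
opening: 0.0213
```

```bash
python3 - <<'E'
from h import *
from plant import robot
go((0.528,0.224,0.1),0.9)
c=robot.get_calibration('wrist'); p,d=robot.read_camera('wrist'); cv2.imwrite('pics/w6.png',p)
p,d=robot.read_camera('side'); cv2.imwrite('pics/s6.png',p)
E
```

```text
t 13.45 pos [ 0.4624 -0.0339  0.1049] tooly -89.95 z [ 0.005 -0.001 -1.   ] q [-0.18 -0.17  1.99  0.    1.31  1.39] op 0.0213 F [ 0.6  0.  -0.8]
tx ty tz [ 0.2193 -0.8595  0.0168] turn -0.0047
```

View pics/s6.png

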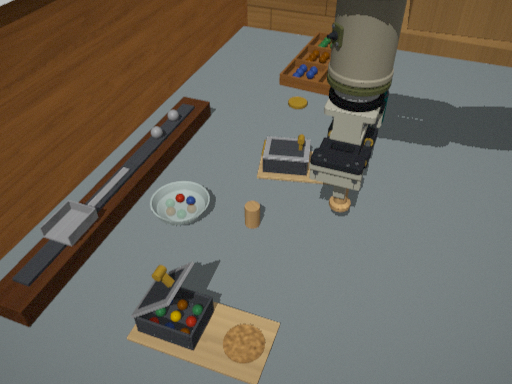

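The marker is held upright (foot visible at (340,204)). Carrying it to the left pad.

>>> drive_tool(
  steps=[
    {"tx": 0.05, "ty": -0.15, "tz": 0, "turn": 0, "jaw": 0},
    {"tx": 0.09, "ty": -0.3, "tz": 0, "turn": 0, "jaw": 0},
    {"tx": 0.13, "ty": -0.45, "tz": 0, "turn": 0, "jaw": 0},
    {"tx": 0.17, "ty": -0.6, "tz": 0, "turn": 0, "jaw": 0},
    {"tx": 0.2, "ty": -0.75, "tz": 0, "turn": 0, "jaw": 0},
    {"tx": 0.219, "ty": -0.86, "tz": 0.02, "turn": 0, "jaw": 0},
    {"tx": 0.219, "ty": -0.86, "tz": 0.02, "turn": 0, "jaw": 0},
    {"tx": 0.219, "ty": -0.86, "tz": 0.02, "turn": 0, "jaw": 0},
    {"tx": 0.219, "ty": -0.86, "tz": 0.02, "turn": 0, "jaw": 0},
  ],
)

```text
t: 14.45
tool_pos: [0.5249, 0.2234, 0.0947]
orientation: [3.141, 0.001, -0.003]
force: [-0.4, 0.4, -0.5]
opening: 0.0215
```

```bash
python3 - <<'E'
from h import *
from plant import robot
go((0.528,0.224,0.038),0.9)
c=robot.get_calibration('wrist'); p,d=robot.read_camera('wrist'); cv2.imwrite('pics/w7.png',p); print(proj(c,(.528,.224,.008)))
p,d=robot.read_camera('side'); cv2.imwrite('pics/s7.png',p)
E
```

```text
t 14.45 pos [0.5249 0.2234 0.0947] tooly -89.98 z [-0.002 -0.001 -1.   ] q [ 0.31  0.15  1.7  -0.    1.3   1.88] op 0.0215 F [-0.4  0.4 -0.5]
tx ty tz [ 0.0107 -0.0021  0.1888] turn -0.0049
[259.51935893 198.97958903]
```

View pics/s7.png

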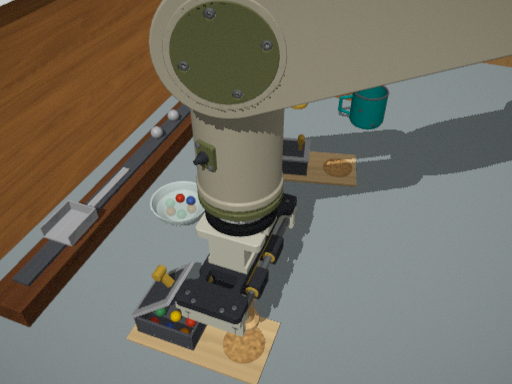

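View pics/w7.png

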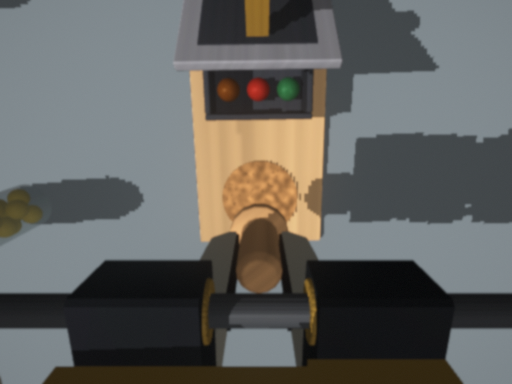

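The foot is centred sideways over the pad (foot x≈260, pad x≈260). Lowering in small steps.

>>> drive_tool(
  steps=[
    {"tx": 0.01, "ty": -0.002, "tz": 0.06, "turn": 0, "jaw": 0},
    {"tx": 0.01, "ty": -0.002, "tz": 0.12, "turn": 0, "jaw": 0},
    {"tx": 0.01, "ty": -0.002, "tz": 0.16, "turn": 0, "jaw": 0},
    {"tx": 0.01, "ty": -0.002, "tz": 0.175, "turn": 0, "jaw": 0},
    {"tx": 0.01, "ty": -0.002, "tz": 0.185, "turn": 0, "jaw": 0},
    {"tx": 0.01, "ty": -0.002, "tz": 0.188, "turn": 0, "jaw": 0},
    {"tx": 0.01, "ty": -0.002, "tz": 0.188, "turn": 0, "jaw": 0},
  ],
)

```text
t: 15.25
tool_pos: [0.5292, 0.2252, 0.0402]
orientation: [-3.141, -0.001, -0.001]
force: [0.5, 1.3, -0.3]
opening: 0.0214
```

```bash
python3 - <<'E'
from h import *
go((0.528,0.224,0.0365),0.9)
E
```

```text
t 15.25 pos [0.5292 0.2252 0.0402] tooly -89.96 z [ 0.001  0.    -1.   ] q [ 0.31  0.22  1.73 -0.    1.19  1.88] op 0.0214 F [ 0.5  1.3 -0.3]
tx ty tz [-0.0042  0.0038  0.0123] turn -0.0048
```

No contact yet, about 3 mm to go.

>>> drive_tool(
  steps=[
    {"tx": -0.003, "ty": 0.003, "tz": 0.006, "turn": 0, "jaw": 0},
    {"tx": -0.003, "ty": 0.003, "tz": 0.01, "turn": 0, "jaw": 0},
    {"tx": -0.003, "ty": 0.003, "tz": 0.012, "turn": 0, "jaw": 0},
    {"tx": -0.003, "ty": 0.003, "tz": 0.012, "turn": 0, "jaw": 0},
  ],
)

```text
t: 15.65
tool_pos: [0.5281, 0.2242, 0.0365]
orientation: [-3.142, -0.001, -0.001]
force: [-0.8, -1.5, 4.5]
opening: 0.0214
```

Upward force of 4.5 N: contact with the pad. Releasing slowly, then rising.

>>> drive_tool(
  steps=[
    {"tx": 0, "ty": 0, "tz": 0, "turn": 0, "jaw": 0.3},
    {"tx": 0, "ty": 0, "tz": 0, "turn": 0, "jaw": 0.4},
    {"tx": 0, "ty": 0, "tz": 0, "turn": 0, "jaw": 0.5},
    {"tx": 0, "ty": 0, "tz": 0, "turn": 0, "jaw": 0.5},
    {"tx": 0, "ty": 0, "tz": 0, "turn": 0, "jaw": 0.5},
    {"tx": 0, "ty": 0, "tz": -0.1, "turn": 0, "jaw": 0.5},
    {"tx": 0, "ty": 0, "tz": -0.2, "turn": 0, "jaw": 0.5},
    {"tx": 0, "ty": 0, "tz": -0.35, "turn": 0, "jaw": 0.5},
    {"tx": -0.1, "ty": 0.2, "tz": -0.5, "turn": 0, "jaw": 0.5},
    {"tx": -0.2, "ty": 0.6, "tz": -0.5, "turn": 0, "jaw": 0.5},
    {"tx": -0.2, "ty": 0.7, "tz": -0.5, "turn": 0, "jaw": 0.5},
    {"tx": -0.2, "ty": 0.8, "tz": -0.5, "turn": 0, "jaw": 0.5},
  ],
)

```text
t: 16.85
tool_pos: [0.4765, 0.0401, 0.183]
orientation: [3.142, 0.003, 0.002]
force: [1.2, -0.4, 0.7]
opening: 0.0465
```

>>> drive_tool(
  steps=[
    {"tx": 0, "ty": 0.2, "tz": 0, "turn": 0, "jaw": 0.5},
    {"tx": 0, "ty": 0.4, "tz": 0, "turn": 0, "jaw": 0.5},
    {"tx": 0, "ty": 0.6, "tz": 0, "turn": 0, "jaw": 0.5},
    {"tx": 0, "ty": 0.7, "tz": 0, "turn": 0, "jaw": 0.5},
    {"tx": 0, "ty": 0.7, "tz": 0, "turn": 0, "jaw": 0.5},
    {"tx": 0, "ty": 0.7, "tz": 0, "turn": 0, "jaw": 0.5},
  ],
)

```text
t: 17.45
tool_pos: [0.4769, -0.1701, 0.182]
orientation: [-3.141, 0.004, 0.0]
force: [0.2, 0.9, -0.6]
opening: 0.0465
```

```bash
python3 - <<'E'
from h import *
from plant import robot
go((0.528,0.224,0.0365),0.9)
p,d=robot.read_camera('side'); q,d=robot.read_camera('top')
for c,n in((robot.get_calibration('side'),'side'),(robot.get_calibration('top'),'top')):
    print(n,proj(c,(.528,.224,.012)),proj(c,(.528,.224,.068)))
cv2.imwrite('pics/f1.png',p)
cv2.imwrite('pics/f2.png',np.hstack([cv2.resize(p[250:384,110:290],(537,400)),cv2.resize(q[120:240,100:178],(260,400))]))
E
```

```text
t 17.45 pos [ 0.4769 -0.1701  0.182 ] tooly -90.15 z [-0.  0. -1.] q [-0.44 -0.1   1.79  0.    1.45  1.13] op 0.0465 F [ 0.2  0.9 -0.6]
tx ty tz [ 0.1669 -1.314   0.4853] turn -0.0059
side [243.77394896 341.68329023] [242.85087871 319.1758075 ]
top [146.89210195 205.78898777] [138.62996519 206.2950811 ]
```

View pics/f1.png

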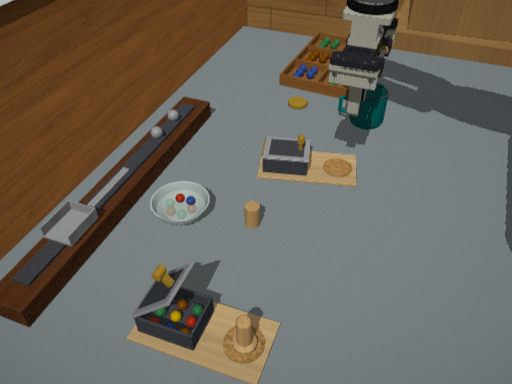

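View pics/f2.png

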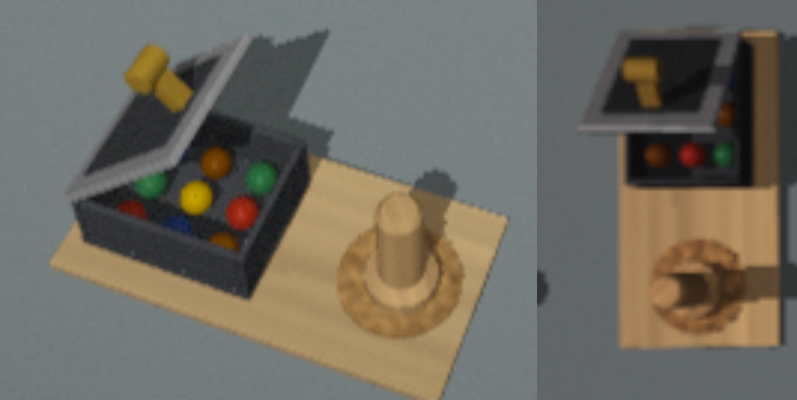

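The marker stands upright with its foot in the middle of the left pad (side view (244,343)). The left lid is open, the right lid is shut, and the arm is clear.

```bash
python3 -c "
from plant import robot
robot.close_job()"
```

```text
the job is handed in; nothing more can be done
```

I tried both hinges, and the stiff lid is on the left case. I stood the footed marker on that case's cork pad and handed the job in at about 17.6 s of the 61 s allowed. The hand-in reports no verdict.

- **Lids:** I lifted each lid by its pull to about 45° (roughly 0.8 rad), left first, then right. When released, the left lid stayed up and the right one dropped shut. The last side picture, and a top close-up of the left case, showed the left still open and the right still shut.
- **Marker:** It stands upright on the left pad. The gripper let go within about 1 mm of the measured pad middle, and the final pictures showed the foot central.
- **Arm:** It ended well clear of everything, with the force reading back to noise.
- **What didn't go cleanly:** My first two move calls were refused for missing keys and moved nothing. On the left pull the gripper closed a little off-centre, with a side force of about 18 N. I re-centred it by 1.5 mm before lifting.

No check failed or disagreed otherwise.

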